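Clamp the pantry canisters shut

ROBOT

A 6-joint arm with a two-finger parallel gripper is mounted at the origin on the work surface. World frame = base frame: x ahead of the robot, y to its left, z up, the work surface at z = 0. Lengths are in mm, angles in rad, forces in N, time in s.
With the tool pointing down it reaches from about 350 to 800 mm from the base axis. Payload 7.3 kg.
Tool frame: the origin (TCP) lies on the front face of the gripper's body, between the roots of the fingers; the fingertips stand 73 mm ahead of it and the grasp point (between the pads) lies 54 mm ahead of it; z points along the fingers, y is the line along which they close (so a half turn about z gives the same grasp; the last joint's range is limited). The gripper opens to 85 mm and grips with 20 to 120 N. Pads are 22 mm wide; open, the fingers measure 114 mm over their backs; the gripper's body (76 mm by 85 mm) begins 54 mm behind the grasp point. The pads swing forward as they close: fully open they stand 13 mm farther back than shut.
Start: joints at [-1.343, 0.342, 1.524, -0, 1.275, -0.146], TCP at [191.728, -488.751, 303.922] pointing down, gripper open.
Joint ranges: [-2.53, 2.53], [-0.77, 2.02], [0.04, 2.7], [-1, 4.14], [0.28, 2.66], [-3.11, 3.11]. Speed limits (rad/s): [2.57, 2.57, 3.14, 3.14, 3.14, 3.14].

INTERFACE

Orientations are given as a unit quaternion [w, x, y, z].
In Python, from cell import robot gives the robot as it stands.
- The arm moves only by the tool servo_tool, never from a script. Its argument "series" is a list of rows, each an object with "jaw": the opening, from 0 (shut) to 1 (fully open); "travel": the shift along the tool's x, y, z in units of 800 mm (1.0 is 800 mm), a list of three; "twist": the turn about the tool's z in units of 30 degrees (1.0 is 30 degrees). In form: [{"jaw": jaw, "travel": [x, y, z], "twist": twist}, ...]. A call has 1 to 20 rows; each row is the pose to reach, as a shift and turn from the pose commanded when the call began, along the tool's axes at that moment; what a row does not reach only later rows make up. A row lasts 1/10 s, in which the tool goes at most 50 mm and 8.59 degrees, less where a joint would pass 70% of its speed; a pose out of reach is approached as far as the arm can. A call with a number of a shift or a turn outside -1 to 1 is refused whole. A call with a gripper value outside its range is refused whole. The fingers move at their own pace and stop on an object; the grip force is fixed at half the most. Time passes only in rows, so rows that repeat a pose let the fingers close. It gives the time, the measured TCP pose, the force, the opening and the grip force at its end, in the units of the state.
- robot.get_state(): the state, without advancing time (a new reading comes with each control period).
- robot.snapshot(name): name is "scene" or "top" or "wrist"; returns the picture (384x512x3 uint8, red, green, blue); there is no depth.
- robot.calibration(name): a dict with "fx", "fy", "cx", "cy" (pixels), "rvec" (rotation vector, rad) and "tvec" (3), from world to camera coordinates, as OpenCV has them; the wrist camera has in their place "T_tool_cam" (4x4, takes a point from camera to tool coordinates, whose origin is the TCP and whose axes are the flange's). Camera axes: x right, y down, z forward; pixel columns grow to the right and rows downward; lengths in mm; the calibration is good to about 2 mm. A picture is of the moment at which its call begins: read the wrist's pose just before it. calibration takes no time and is no camera call.
- robot.sign_off(): hands the job in; it is judged then, once.
The state is a dict: "clock": time; "qpos": joint angles; "qvel": joint speeds; "tau": joint torques, N m; "eef_pos": TCP position; "tool_rot": TCP orientation; "wrist_force": force on the tool from outside, world axes, zero at the start; "ft_torque": the same for the moment, N m; "finger_gap": finger opening in mm; "gripper_force": force on a finger pad.
Only numpy, scipy, OpenCV 4.12 (cv2) and the standard library are available. Lean on these libraries where they do the work, as an engineer would, in place of code of your own. Each camera call takes 0.05 s, during which the arm holds its last target. There are 200 camera calls.

TASK

The three storage canisters have just been refilled, but two of them still have their wire clamp open, with the lever sticking up at the front. With your fingertips, press each raised lever down past its centre until it snaps shut against the front of the canister; lift nothing. Keep all canisters standing where they are, leave the clamp that is already shut closed, and do not knock or move the bottle, sugar bowl, jug, brush, mate cup or spice jars.

Things in the scene. Friction and masses are not known exactly. Their poses are not given: they have to be found in the camera images.
- white_can: The white glazed ceramic storage canister, full (about 1.3 kg), standing loose on the shelf: round, 104 mm in diameter, 142 mm high to the top of its flat hinged lid (whose front edge stands 3 mm higher while the clamp is open). Origin at the centre of its underside, z up; the lid hinge is on its +x side and the steel wire clamp on its -x side, which faces roughly towards the robot.
- white_can_lever (a joint): Angle of the white canister's clamp lever, rad: 0 open (points outward, 50 degrees up), 0.87 level, 2.27 shut (points down along the front). Over-centre: below about 1.4 it springs back open, past about 1.5 it snaps shut. Resistance 0.15 N m at the open end (about 6 N straight down, 25 mm out from the pivot), falling to nothing near 1.5. Its clamp starts open.
- white_can_pivot (a point): Pivot of the white canister's lever, on the canister's front: 60 mm out from the canister's axis along its -x and 122 mm above its underside; axes parallel to the canister's. The lever turns about the canister's y axis. A bail wire (31 mm long, 34 mm wide) runs from the lever, 10 mm from the pivot, up to a catch on the lid's edge.
- white_can_tip (a point): Centre of the rolled end of the white canister's lever: a flat steel plate 28 mm wide and 3 mm thick, 51 mm from the pivot to this point, where it is rolled to 8 mm thick; its outer 25 mm are covered in orange silicone. Open, it stands 33 mm out from and 39 mm above the pivot (higher than the lid).
- blue_can: The blue glazed ceramic storage canister, full (about 1.3 kg), standing loose on the shelf: round, 104 mm in diameter, 142 mm high to the top of its flat hinged lid (whose front edge stands 3 mm higher while the clamp is open). Origin at the centre of its underside, z up; the lid hinge is on its +x side and the steel wire clamp on its -x side, which faces roughly towards the robot.
- blue_can_lever (a joint): Angle of the blue canister's clamp lever, rad: 0 open (points outward, 50 degrees up), 0.87 level, 2.27 shut (points down along the front). Over-centre: below about 1.4 it springs back open, past about 1.5 it snaps shut. Resistance 0.15 N m at the open end (about 6 N straight down, 25 mm out from the pivot), falling to nothing near 1.5. Its clamp starts open.
- blue_can_pivot (a point): Pivot of the blue canister's lever, on the canister's front: 60 mm out from the canister's axis along its -x and 122 mm above its underside; axes parallel to the canister's. The lever turns about the canister's y axis. A bail wire (31 mm long, 34 mm wide) runs from the lever, 10 mm from the pivot, up to a catch on the lid's edge.
- blue_can_tip (a point): Centre of the rolled end of the blue canister's lever: a flat steel plate 28 mm wide and 3 mm thick, 51 mm from the pivot to this point, where it is rolled to 8 mm thick; its outer 25 mm are covered in orange silicone. Open, it stands 33 mm out from and 39 mm above the pivot (higher than the lid).
- terra_can: The terracotta (reddish brown) storage canister, full (about 1.3 kg), standing loose on the shelf: round, 104 mm in diameter, 142 mm high to the top of its flat hinged lid (whose front edge stands 3 mm higher while the clamp is open). Origin at the centre of its underside, z up; the lid hinge is on its +x side and the steel wire clamp on its -x side, which faces roughly towards the robot.
- terra_can_lever (a joint): Angle of the terra canister's clamp lever, rad: 0 open (points outward, 50 degrees up), 0.87 level, 2.27 shut (points down along the front). Over-centre: below about 1.4 it springs back open, past about 1.5 it snaps shut. Resistance 0.15 N m at the open end (about 6 N straight down, 25 mm out from the pivot), falling to nothing near 1.5. Its clamp starts shut.
- terra_can_pivot (a point): Pivot of the terra canister's lever, on the canister's front: 60 mm out from the canister's axis along its -x and 122 mm above its underside; axes parallel to the canister's. The lever turns about the canister's y axis. A bail wire (31 mm long, 34 mm wide) runs from the lever, 10 mm from the pivot, up to a catch on the lid's edge.
- terra_can_tip (a point): Centre of the rolled end of the terra canister's lever: a flat steel plate 28 mm wide and 3 mm thick, 51 mm from the pivot to this point, where it is rolled to 8 mm thick; its outer 25 mm are covered in orange silicone. Open, it stands 33 mm out from and 39 mm above the pivot (higher than the lid).
- amber_bottle: Empty amber glass bottle, loose, 66 mm in diameter, 218 mm high, near the far edge. Origin at the centre of its underside. Bystander.
- sugar_bowl: Stainless sugar bowl with a hinged lid, loose, 102 mm in diameter, about 102 mm high to the knob, with a wire handle on its +y side. Origin at the centre of its underside. Bystander, beyond the canisters.
- jug: Small white ceramic jug, loose, 82 mm in diameter, 92 mm high, handle on its +y side reaching 68 mm from the axis. Origin at the centre of its underside. Bystander, on the robot's side of the canisters.
- brush: Purple silicone pastry brush lying flat, loose, 208 mm long, 36 mm wide and 21 mm high at most. Origin on the shelf under it; handle runs 119 mm to its -x, bristles 88 mm to its +x. Bystander, on the robot's side of the canisters.
- mate: Dark wooden mate cup with a steel straw, loose, 80 mm in diameter, 74 mm high, straw up to 151 mm. Origin at the centre of its underside. Bystander, beyond the canisters.
- turntable: Two-tier white plastic turntable, base fixed to the shelf, tiers free to spin, 232 mm in diameter, 182 mm high (jars on it up to 221 mm); origin at the centre of its underside. Bystander, at the left end.
- spice_a: Small spice jar, red-filled, on the upper tier of the turntable, 45 mm in diameter, 80 mm high. Origin at the centre of its underside. Bystander.
- spice_b: Small spice jar, ochre-filled, on the upper tier of the turntable, 45 mm in diameter, 80 mm high. Origin at the centre of its underside. Bystander.
- spice_c: Small spice jar, green-filled, on the lower tier of the turntable, 45 mm in diameter, 80 mm high. Origin at the centre of its underside. Bystander.

How it is judged:
By the outcome, as a careful person would: the job done as asked, in the order asked, and still so for the second after the job is handed in, with the robot touching nothing.
It also fails if it takes over 38 s, if anything falls off the work surface, if the arm or the gripper's body presses on something with over 40 N, if the wrist force passes 120 N, or if a joint passes its speed limit or range.

## Working session

There is one attempt and no reset: what is moved stays moved. The work goes in short steps, Python scripts to look and compute and a tool call to move; the robot and the scene stay as the last step left them, time stands still between calls to the robot, and variables do not carry over. Pictures are saved under pics/ and viewed, at most 10 in all, crops included, and the job is handed in when it is done.

Besides the shell and the picture viewer there is one more tool, called after "Emit:" as a command line: name --argument value ..., lists and objects as JSON in quotes. servo_tool: Moves the arm, as the interface text tells. Its arguments: {"type":"object","properties":{"series":{"type":"array"}},"required":["series"]}

```bash
mkdir -p pics; cat > h.py <<'E'
import numpy as np,cv2
from cell import robot
from scipy.spatial.transform import Rotation as R
def cam(n,st=None):
    c=robot.calibration(n);K=np.array([[c['fx'],0,c['cx']],[0,c['fy'],c['cy']],[0,0,1]])
    if n=='wrist':
        st=st or robot.get_state();q=st['tool_rot'];T=np.eye(4);T[:3,:3]=R.from_quat([q[1],q[2],q[3],q[0]]).as_matrix();T[:3,3]=st['eef_pos']
        M=T@np.array(c['T_tool_cam']);return K,M[:3,:3],M[:3,3]
    r=cv2.Rodrigues(np.array(c['rvec'],float))[0];return K,r.T,-r.T@np.array(c['tvec'],float)
def ray(C,u,v):
    K,Rm,o=C;return o,Rm@np.linalg.inv(K)@np.array([u,v,1.])
def onz(C,u,v,z):
    o,d=ray(C,u,v);return o+d*(z-o[2])/d[2]
def proj(C,p):
    K,Rm,o=C;x=K@(Rm.T@(np.array(p)-o));return x[:2]/x[2]
E
python3 - <<'E'
from h import *
s=robot.get_state();print(s['clock'],s['eef_pos'],s['tool_rot'],s['finger_gap'])
for n in('scene','top'):
    im=robot.snapshot(n);np.save('pics/%s0.npy'%n,im);cv2.imwrite('pics/%s0.png'%n,cv2.resize(im[...,::-1],(800,600),interpolation=cv2.INTER_CUBIC));print(n,cam(n))
E
```

```text
0.0 [ 191.65977616 -488.44735658  303.2295053 ] [-7.92091369e-04  9.82582647e-01  1.85824412e-01 -4.51328988e-05] 85.48442429306071
scene (array([[382.8441581 ,   0.        , 255.71407801],
       [  0.        , 382.8441581 , 193.51845082],
       [  0.        ,   0.        ,   1.        ]]), array([[ 0.56941532,  0.4981998 , -0.65388313],
       [ 0.82204535, -0.34776506,  0.45088903],
       [-0.00276488, -0.79426471, -0.60756558]]), array([1223.26331613, -356.80178829,  720.87299508]))
top (array([[429.01349605,   0.        , 255.88342435],
       [  0.        , 429.01349605, 194.05587171],
       [  0.        ,   0.        ,   1.        ]]), array([[-0.0024825 , -0.98096789,  0.19415417],
       [-0.99997325,  0.00109941, -0.00723107],
       [ 0.00687999, -0.19416693, -0.98094438]]), array([ 351.67012381,   87.80636133, 1300.42734065]))
```

View pics/scene0.png

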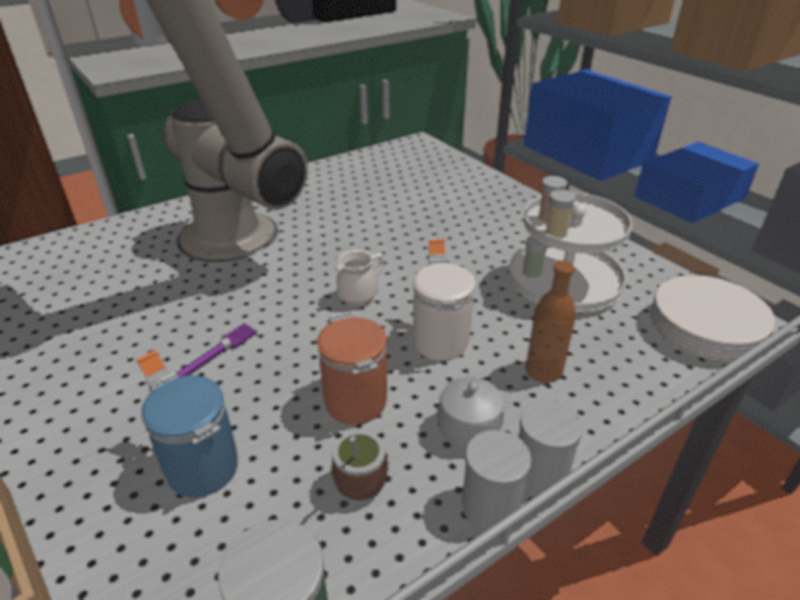

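View pics/top0.png

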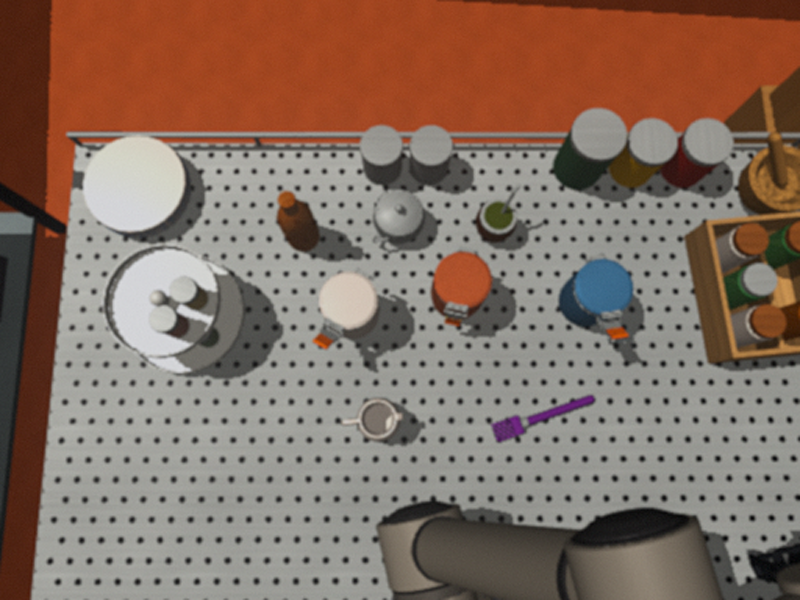

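The scene view shows raised orange levers on blue, at about (151,363), and white, at about (437,247). Terracotta is shut. The top view has the tips at (617,333) for blue and (323,340) for white, with the lids at (603,287) and (349,302).

```bash
python3 - <<'E'
from h import *
def cen(n,approx,r=14):
    im=np.load(f'pics/{n}0.npy');hsv=cv2.cvtColor(im,cv2.COLOR_RGB2HSV)
    m=cv2.inRange(hsv,(5,170,150),(20,255,255));k=np.zeros_like(m);cv2.circle(k,tuple(int(a*.64) for a in approx),r,255,-1);m&=k
    ys,xs=np.nonzero(m);return xs.mean(),ys.mean(),len(xs)
S,T=cam('scene'),cam('top')
top=np.load('pics/top0.npy');hsv=cv2.cvtColor(top,cv2.COLOR_RGB2HSV)
def lid(ap,m):
    k=np.zeros_like(m);cv2.circle(k,tuple(int(a*.64) for a in ap),24,255,-1);c,_=cv2.findContours(m&k,0,2)
    return cv2.minEnclosingCircle(max(c,key=cv2.contourArea))
for n,a,b,l in(('blue',(151,363),(617,333),(603,287)),('white',(437,247),(323,340),(349,302))):
    a=cen('scene',a);b=cen('top',b);(o1,d1),(o2,d2)=ray(S,*a[:2]),ray(T,*b[:2])
    t=np.linalg.lstsq(np.c_[d1,-d2],o2-o1,rcond=None)[0];p,q=o1+d1*t[0],o2+d2*t[1]
    m=cv2.inRange(hsv,(95,110,90),(125,255,255)) if n=='blue' else cv2.inRange(hsv,(0,0,200),(30,75,255))
    (u,v),r=lid(l,m);c=onz(T,u,v,142);pr=np.linalg.norm(onz(T,u+r,v,142)-c)
    e=(p+q)/2;dd=e-c
    print(n,a,b,'tip',e.round(1),'gap',np.linalg.norm(p-q).round(1),'lid',c.round(1),'r',pr.round(1),'radial',np.hypot(*dd[:2]).round(1),'dir',np.degrees(np.arctan2(dd[1],dd[0])).round(1))
s=robot.get_state();print(R.from_quat(np.roll(s['tool_rot'],-1)).as_matrix().round(3),s['clock'])
E
```

```text
blue (np.float64(95.5), np.float64(231.7), 40) (np.float64(394.758064516129), np.float64(212.8709677419355), 62) tip [ 526.3 -296.8  153.5] gap 0.5 lid [ 609. -280.  142.] r 52.4 radial 84.4 dir -168.5
 ** On entry to DLASCL parameter number  4 had an illegal value
 ** On entry to DLASCL parameter number  4 had an illegal value
 ** On entry to DLASCL parameter number  4 had an illegal value
 ** On entry to DLASCL parameter number  4 had an illegal value
 ** On entry to DLASCL parameter number  5 had an illegal value
 ** On entry to DLASCL parameter number  4 had an illegal value<stdin>:5: RuntimeWarning: Mean of empty slice.
  ret = ret.dtype.type(ret / rcount)
Traceback (most recent call last):
numpy.linalg.LinAlgError: SVD did not converge in Linear Least Squares
```

```bash
python3 - <<'E'
from h import *
S,T=cam('scene'),cam('top')
def cen(n,ap):
    im=np.load(f'pics/{n}0.npy');hsv=cv2.cvtColor(im,cv2.COLOR_RGB2HSV)
    m=cv2.inRange(hsv,(3,120,110),(22,255,255));k=np.zeros_like(m);cv2.circle(k,tuple(int(a*.64) for a in ap),14,255,-1);m&=k
    ys,xs=np.nonzero(m);print(len(xs),hsv[int(ap[1]*.64),int(ap[0]*.64)]);return xs.mean(),ys.mean()
a=cen('scene',(437,247));b=cen('top',(323,340));print(a,b)
(o1,d1),(o2,d2)=ray(S,*a),ray(T,*b)
t=np.linalg.lstsq(np.c_[d1,-d2],o2-o1,rcond=None)[0];p,q=o1+d1*t[0],o2+d2*t[1];e=(p+q)/2
top=np.load('pics/top0.npy');hsv=cv2.cvtColor(top,cv2.COLOR_RGB2HSV)
m=cv2.inRange(hsv,(0,20,190),(30,90,255));k=np.zeros_like(m);cv2.circle(k,(223,192),26,255,-1)
c=max(cv2.findContours(m&k,0,2)[0],key=cv2.contourArea);(u,v),r=cv2.minEnclosingCircle(c)
print((u,v,r),'fit',cv2.fitEllipse(c),'tip',e,np.linalg.norm(p-q));c=onz(T,u,v,142);dd=e-c
print(c,'rad',np.hypot(*dd[:2]),np.degrees(np.arctan2(dd[1],dd[0])),np.linalg.norm(onz(T,u+r,v,142)-c))
print(robot.get_state()['clock'],R.from_quat(np.roll(robot.get_state()['tool_rot'],-1)).as_matrix().round(3))
E
```

```text
75 [ 11 155 179]
73 [ 10 224 138]
(np.float64(278.97333333333336), np.float64(157.56)) (np.float64(206.0958904109589), np.float64(218.0))
(221.5441131591797, 191.74264526367188, 17.75730323791504) fit ((221.70330810546875, 191.261962890625), (32.93525695800781, 34.63800048828125), 106.20891571044922) tip [512.86704867 213.13277594 152.07551462] 1.5062830490458612
[587.55308338 173.82559996 142.        ] rad 84.39821007864111 152.24221834727805 48.89259601979199
0.1 [[ 0.931  0.365 -0.   ]
 [ 0.365 -0.931  0.001]
 [ 0.    -0.001 -1.   ]]
```

Emit:
servo_tool --series '[{"jaw": 0, "travel": [0.06, -0.01, 0], "twist": 0.1}, {"jaw": 0, "travel": [0.12, -0.02, 0], "twist": 0.2}, {"jaw": 0, "travel": [0.18, -0.03, 0], "twist": 0.33}, {"jaw": 0, "travel": [0.24, -0.04, 0], "twist": 0.33}, {"jaw": 0, "travel": [0.3, -0.05, 0], "twist": 0.33}, {"jaw": 0, "travel": [0.36, -0.06, 0], "twist": 0.33}, {"jaw": 0, "travel": [0.41, -0.066, 0], "twist": 0.33}, {"jaw": 0, "travel": [0.45, -0.07, 0], "twist": 0.33}, {"jaw": 0, "travel": [0.469, -0.072, 0], "twist": 0.33}, {"jaw": 0, "travel": [0.469, -0.072, 0], "twist": 0.33}, {"jaw": 0, "travel": [0.469, -0.072, 0], "twist": 0.33}, {"jaw": 0, "travel": [0.469, -0.072, 0.02], "twist": 0.33}, {"jaw": 0, "travel": [0.469, -0.072, 0.04], "twist": 0.33}, {"jaw": 0, "travel": [0.469, -0.072, 0.05], "twist": 0.33}, {"jaw": 0, "travel": [0.469, -0.072, 0.05], "twist": 0.33}]'

```text
clock: 1.6
eef_pos: [518.7, -298.8, 262.9]
tool_rot: [-0.001, 0.995, 0.1, -0.001]
wrist_force: [0.4, 0.7, 0.7]
finger_gap: 0.1
gripper_force: 0.0
```

```bash
python3 - <<'E'
from h import *
s=robot.get_state();C=cam('wrist',s);im=robot.snapshot('wrist');cv2.imwrite('pics/w1.png',im[...,::-1])
hsv=cv2.cvtColor(im,cv2.COLOR_RGB2HSV);m=cv2.inRange(hsv,(3,150,110),(22,255,255))
n,l,st,ce=cv2.connectedComponentsWithStats(m)
for i in range(1,n):
    if st[i,4]>60: print(ce[i].round(1),st[i],onz(C,*ce[i],152).round(1))
f=s['eef_pos']+73*R.from_quat(np.roll(s['tool_rot'],-1)).as_matrix()[:,2]
print(s['clock'],s['eef_pos'],f,proj(C,f),s['finger_gap'],R.from_quat(np.roll(s['tool_rot'],-1)).as_matrix().round(3))
E
```

```text
[255.6 209.1] [ 230  186   52   46 2227] [ 526.5 -294.8  152. ]
1.6 [ 518.6578664  -298.75385187  262.9093854 ] [ 518.49886813 -298.65817948  189.90962125] [259.50377255 251.66026332] 0.08870607528037232 [[ 0.98   0.198 -0.002]
 [ 0.198 -0.98   0.001]
 [-0.002 -0.002 -1.   ]]
```

View pics/w1.png

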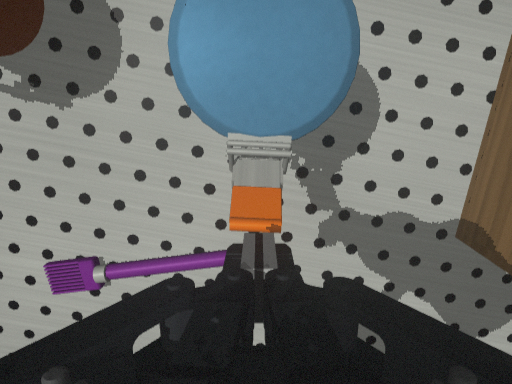

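The blue lever's orange end is at (256,209), and the shut fingertips sit just outside it at about (260,252). I'll shift slightly inward and press down slowly.

Emit:
servo_tool --series '[{"jaw": 0, "travel": [0.005, -0.003, 0.01], "twist": 0}, {"jaw": 0, "travel": [0.005, -0.003, 0.02], "twist": 0}, {"jaw": 0, "travel": [0.005, -0.003, 0.027], "twist": 0}, {"jaw": 0, "travel": [0.005, -0.003, 0.034], "twist": 0}, {"jaw": 0, "travel": [0.005, -0.003, 0.041], "twist": 0}, {"jaw": 0, "travel": [0.005, -0.003, 0.048], "twist": 0}, {"jaw": 0, "travel": [0.005, -0.003, 0.055], "twist": 0}]'

```text
clock: 2.35
eef_pos: [523.7, -295.3, 220.5]
tool_rot: [0.001, 0.995, 0.1, 0.001]
wrist_force: [0.8, 0.4, 2.6]
finger_gap: 0.3
gripper_force: 1.2
```

Emit:
servo_tool --series '[{"jaw": 0, "travel": [0, 0, 0.006], "twist": 0}, {"jaw": 0, "travel": [0, 0, 0.012], "twist": 0}, {"jaw": 0, "travel": [0, 0, 0.018], "twist": 0}, {"jaw": 0, "travel": [0, 0, 0.024], "twist": 0}, {"jaw": 0, "travel": [0, 0, 0.03], "twist": 0}, {"jaw": 0, "travel": [0, 0, 0.036], "twist": 0}, {"jaw": 0, "travel": [0, 0, 0.042], "twist": 0}, {"jaw": 0, "travel": [0, 0, 0.048], "twist": 0}, {"jaw": 0, "travel": [0, 0, 0.054], "twist": 0}, {"jaw": 0, "travel": [0, 0, 0.06], "twist": 0}, {"jaw": 0, "travel": [0, 0, 0.064], "twist": 0}, {"jaw": 0, "travel": [0, 0, 0.064], "twist": 0}]'

```text
clock: 3.55
eef_pos: [523.2, -294.8, 168.0]
tool_rot: [-0.0, 0.995, 0.1, -0.0]
wrist_force: [-0.6, -0.3, 0.3]
finger_gap: -0.1
gripper_force: 0.0
```

```bash
python3 - <<'E'
from h import *
print(robot.get_state()['wrist_force']);im=robot.snapshot('wrist');cv2.imwrite('pics/w2.png',im[...,::-1])
E
```

```text
[-0.57293928 -0.30821558  0.32113146]
```

View pics/w2.png

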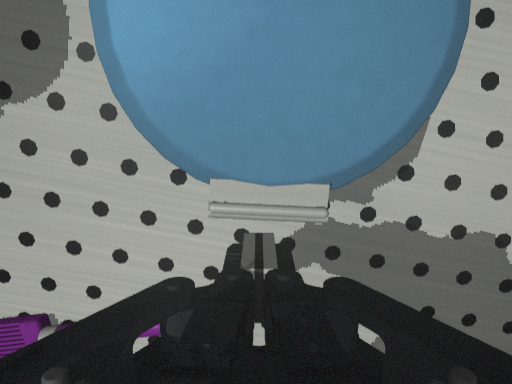

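The wrist view shows no orange: the blue lever has snapped down out of sight, and the fingers are free with no force on them. Next I'll rise and cross to the white canister.

Emit:
servo_tool --series '[{"jaw": 0, "travel": [0, 0, -0.04], "twist": 0}, {"jaw": 0, "travel": [0, 0, -0.09], "twist": 0}, {"jaw": 0, "travel": [0, 0, -0.14], "twist": 0}, {"jaw": 0, "travel": [0, 0, -0.17], "twist": 0}, {"jaw": 0, "travel": [0.01, -0.05, -0.17], "twist": 0.1}, {"jaw": 0, "travel": [0.018, -0.1, -0.17], "twist": 0.2}, {"jaw": 0, "travel": [0.026, -0.15, -0.17], "twist": 0.3}, {"jaw": 0, "travel": [0.034, -0.2, -0.17], "twist": 0.4}, {"jaw": 0, "travel": [0.042, -0.25, -0.17], "twist": 0.5}, {"jaw": 0, "travel": [0.05, -0.3, -0.17], "twist": 0.6}, {"jaw": 0, "travel": [0.06, -0.35, -0.17], "twist": 0.7}, {"jaw": 0, "travel": [0.068, -0.4, -0.17], "twist": 0.8}, {"jaw": 0, "travel": [0.076, -0.45, -0.17], "twist": 0.9}, {"jaw": 0, "travel": [0.085, -0.5, -0.17], "twist": 1.0}, {"jaw": 0, "travel": [0.093, -0.55, -0.17], "twist": 1.0}, {"jaw": 0, "travel": [0.1, -0.59, -0.17], "twist": 1.0}, {"jaw": 0, "travel": [0.105, -0.62, -0.17], "twist": 1.0}, {"jaw": 0, "travel": [0.107, -0.63, -0.17], "twist": 1.0}, {"jaw": 0, "travel": [0.107, -0.63, -0.17], "twist": 1.0}]'

```text
clock: 5.5
eef_pos: [506.5, 216.7, 304.8]
tool_rot: [0.0, 0.987, -0.16, 0.0]
wrist_force: [-0.6, -0.4, -0.2]
finger_gap: -0.2
gripper_force: 0.0
```

Emit:
servo_tool --series '[{"jaw": 0, "travel": [0, 0, 0.01], "twist": 0.1}, {"jaw": 0, "travel": [0, 0, 0.02], "twist": 0.2}, {"jaw": 0, "travel": [0, 0, 0.035], "twist": 0.317}, {"jaw": 0, "travel": [0, 0, 0.05], "twist": 0.317}, {"jaw": 0, "travel": [0, 0, 0.052], "twist": 0.317}, {"jaw": 0, "travel": [0, 0, 0.052], "twist": 0.317}]'

```text
clock: 6.1
eef_pos: [506.7, 215.3, 262.8]
tool_rot: [0.0, 0.97, -0.242, -0.0]
wrist_force: [-0.3, 0.4, -0.1]
finger_gap: -0.1
gripper_force: 0.0
```

```bash
python3 - <<'E'
from h import *
s=robot.get_state();C=cam('wrist',s);im=robot.snapshot('wrist');cv2.imwrite('pics/w3.png',im[...,::-1])
hsv=cv2.cvtColor(im,cv2.COLOR_RGB2HSV);m=cv2.inRange(hsv,(3,150,110),(22,255,255))
n,l,st,ce=cv2.connectedComponentsWithStats(m);Rm=R.from_quat(np.roll(s['tool_rot'],-1)).as_matrix()
f=s['eef_pos']+73*Rm[:,2]
for i in range(1,n):
    if st[i,4]>200:
        p=onz(C,*ce[i],152);print(ce[i].round(1),st[i],p.round(1),'tool frame rel',(Rm.T@(p-f)).round(1))
print(s['clock'],s['eef_pos'],f,Rm.round(3))
E
```

```text
[254.8 211.5] [ 230  191   52   45 1955] [514.  214.4 152. ] tool frame rel [ 6.9 -2.7 37.8]
6.1 [506.74081981 215.34713064 262.83233446] [506.68754619 215.31848272 189.83235952] [[ 0.883 -0.469 -0.001]
 [-0.469 -0.883 -0.   ]
 [-0.     0.001 -1.   ]]
```

View pics/w3.png

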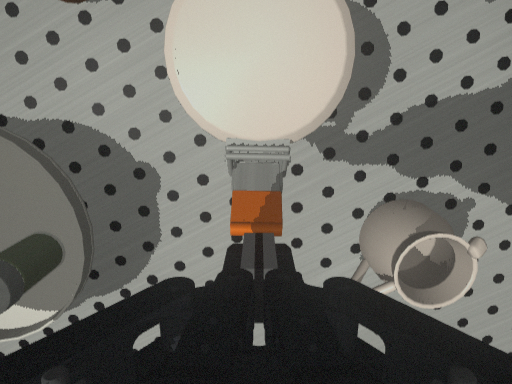

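The white lever's orange end is at (255,212), with fingers at (260,250): the same layout as blue. The turntable and jug are more than 70 mm to either side. I'll press the same way.

Emit:
servo_tool --series '[{"jaw": 0, "travel": [0.004, -0.003, 0.01], "twist": 0}, {"jaw": 0, "travel": [0.004, -0.003, 0.02], "twist": 0}, {"jaw": 0, "travel": [0.004, -0.003, 0.027], "twist": 0}, {"jaw": 0, "travel": [0.004, -0.003, 0.034], "twist": 0}, {"jaw": 0, "travel": [0.004, -0.003, 0.041], "twist": 0}, {"jaw": 0, "travel": [0.004, -0.003, 0.048], "twist": 0}, {"jaw": 0, "travel": [0.004, -0.003, 0.055], "twist": 0}]'

```text
clock: 6.85
eef_pos: [510.9, 216.9, 219.3]
tool_rot: [-0.0, 0.97, -0.242, 0.001]
wrist_force: [1.4, -0.6, 2.1]
finger_gap: -0.0
gripper_force: 1.1
```

Emit:
servo_tool --series '[{"jaw": 0, "travel": [0, 0, 0.006], "twist": 0}, {"jaw": 0, "travel": [0, 0, 0.012], "twist": 0}, {"jaw": 0, "travel": [0, 0, 0.018], "twist": 0}, {"jaw": 0, "travel": [0, 0, 0.024], "twist": 0}, {"jaw": 0, "travel": [0, 0, 0.03], "twist": 0}, {"jaw": 0, "travel": [0, 0, 0.036], "twist": 0}, {"jaw": 0, "travel": [0, 0, 0.042], "twist": 0}, {"jaw": 0, "travel": [0, 0, 0.048], "twist": 0}, {"jaw": 0, "travel": [0, 0, 0.054], "twist": 0}, {"jaw": 0, "travel": [0, 0, 0.06], "twist": 0}, {"jaw": 0, "travel": [0, 0, 0.064], "twist": 0}, {"jaw": 0, "travel": [0, 0, 0.064], "twist": 0}]'

```text
clock: 8.05
eef_pos: [510.3, 216.5, 167.2]
tool_rot: [0.0, 0.97, -0.242, -0.001]
wrist_force: [-0.4, -0.5, -0.5]
finger_gap: 0.4
gripper_force: 0.0
```

Emit:
servo_tool --series '[{"jaw": 0, "travel": [0, 0, -0.03], "twist": 0}, {"jaw": 0, "travel": [0, 0, -0.07], "twist": 0}, {"jaw": 0, "travel": [0, 0, -0.12], "twist": 0}, {"jaw": 0, "travel": [0, 0, -0.17], "twist": 0}, {"jaw": 0, "travel": [-0.05, 0, -0.18], "twist": 0}, {"jaw": 0, "travel": [-0.1, 0, -0.18], "twist": 0}, {"jaw": 0, "travel": [-0.12, 0, -0.18], "twist": 0}, {"jaw": 0, "travel": [-0.12, 0, -0.18], "twist": 0}, {"jaw": 0, "travel": [-0.12, 0, -0.18], "twist": 0}]'

```text
clock: 8.95
eef_pos: [426.3, 261.6, 312.0]
tool_rot: [-0.0, 0.97, -0.242, 0.001]
wrist_force: [-0.0, -0.1, -0.1]
finger_gap: 0.4
gripper_force: 0.0
```

```bash
python3 - <<'E'
from h import *
for n in('scene','top'):
    im=robot.snapshot(n);np.save(f'pics/{n}1.npy',im);cv2.imwrite(f'pics/{n}1.png',cv2.resize(im[...,::-1],(800,600),interpolation=cv2.INTER_CUBIC))
E
```

```text
(no output)
```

View pics/scene1.png

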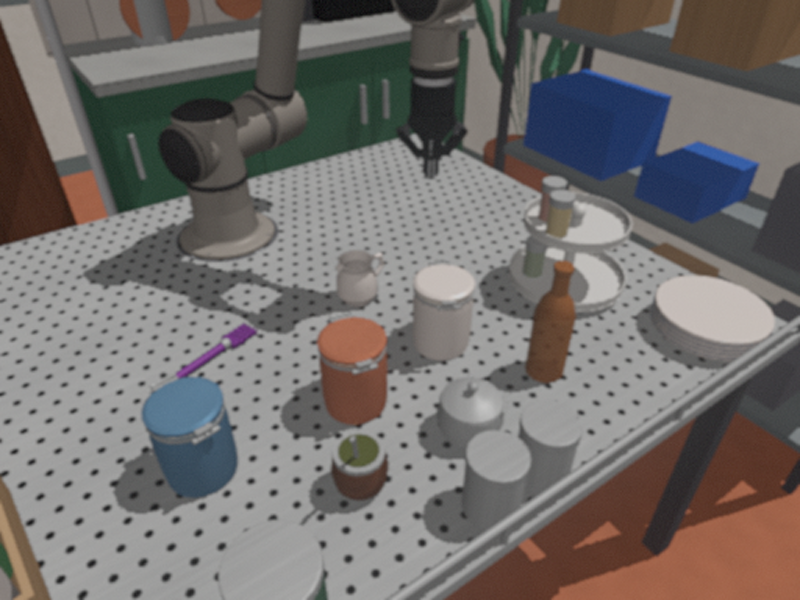

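View pics/top1.png

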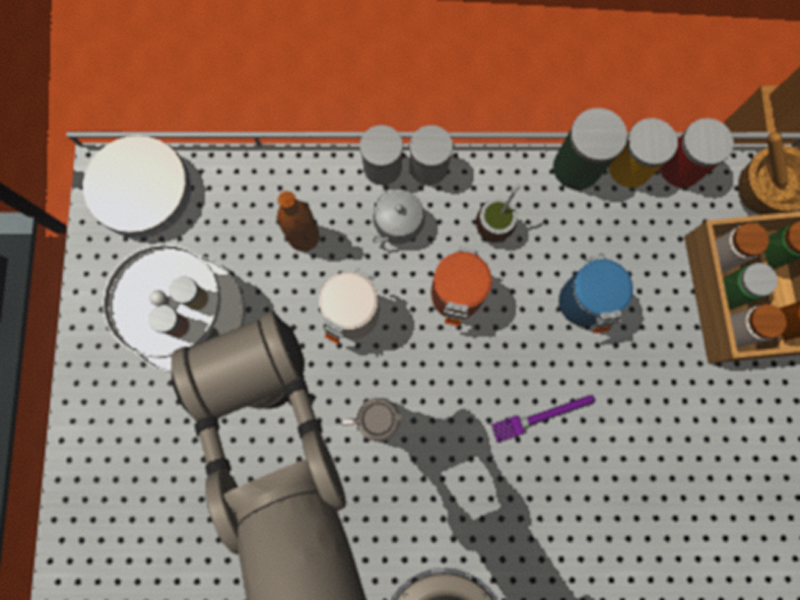

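The scene and top views show both raised levers gone. All three orange tips now lie against the canister fronts: (333,338), (453,321) and (601,327) in the top view. Nothing else has moved.

```bash
python3 -c "
from cell import robot
print(robot.sign_off())"
```

```text
the job is handed in; nothing more can be done
None
```

I pressed the white and blue clamp levers down and both snapped shut. The terracotta clamp stayed shut, the final camera views show nothing else moved, and the job was handed in at about 9 s of the 38 s limit.

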